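# Shut and lock the filter hatch of a plate reader

### The arm

A 7-joint arm with a two-finger parallel gripper is mounted at the origin on a cart in front of the work surface, level with it; the furniture and walls round the work are solid. World frame = base frame: x ahead of the robot, y to its left, z up, the work surface at z = 0. Lengths are in m, angles in rad, forces in N, time in s.
With the tool pointing down it reaches from about 0.4 to 0.85 m from the base axis. Payload 10.4 kg.
Tool frame: the origin (TCP) lies at the very end of the fingers, on their centre line; the grasp point (between the pads) lies 19 mm behind it (grip_point_offset is the distance from the TCP to the grasp point, in m); z points along the fingers, y is the line along which they close (so a half turn about z gives the same grasp; the last joint's range is limited). The gripper opens to 87 mm and grips with 3 to 60 N. Pads are 19 mm wide; open, the fingers measure 117 mm over their backs; the gripper's body (75 mm by 190 mm) begins 51 mm behind the grasp point.
Start: joints at [1.26, 0.332, -0.065, 1.46, 0.022, 1.35, -0.088], TCP at [0.177, -0.599, 0.223] pointing down, gripper open.
Joint ranges: [-2.6, 2.6], [-0.5, 2.12], [-1.47, 1.34], [0.16, 2.42], [-1.27, 4.41], [0.06, 2.06], [-2.6, 2.6]. Speed limits (rad/s): [2.22, 2.22, 2.79, 2.79, 3.14, 3.14, 3.14].

### API

Orientations are given as a unit quaternion [x, y, z, w].
In Python, from bench import * gives the robot as it stands.
- The arm moves only by the tool play_rows, never from a script. Its argument "increments" is text: rows parted by semicolons, each of 7 numbers parted by spaces: the turn, a rotation vector about the tool's x, y, z in rad, then the shift along the tool's x, y, z in m, then the opening, from 0 (shut) to 1 (fully open). A call has 1 to 8 rows; each row is the pose to reach, as a shift and turn from the pose commanded when the call began, along the tool's axes at that moment; what a row does not reach only later rows make up. A row lasts 1/10 s, in which the tool goes at most 50 mm and 8.59 degrees, less where a joint would pass 70% of its speed; a pose out of reach is approached as far as the arm can. A call with a gripper value outside its range is refused whole. The fingers move at their own pace and stop on an object; "grip_force" is the grip in N (left out, the last holds). Time passes only in rows, so rows that repeat a pose let the fingers close. It gives the time, the measured TCP pose, the force, the opening and the grip force at its end, in the units of the state.
- read_state(): the state, without advancing time (a new reading comes with each control period).
- camera(name): name is "scene" or "top"; returns a dict with "color" (400x640x3 uint8, red, green, blue), "fx", "fy", "cx", "cy" (pixels), "camera_from_world" (4x4, takes a point from world to camera coordinates). Camera axes: x right, y down, z forward; pixel columns grow to the right and rows downward; lengths in m; the calibration is good to about 2 mm. A picture is of the moment at which its call begins. There is no depth.
- close_job(): hands the job in; it is judged then, once.
The state is a dict: "time": time; "joint_positions": joint angles; "joint_vel": joint speeds; "joint_torque": joint torques, N m; "ee_pos": TCP position; "eef_rot": TCP orientation; "ft_force": force on the tool from outside, world axes, zero at the start; "torque": the same for the moment, N m; "width": finger opening in m; "grip_force": force on a finger pad.
Only numpy, scipy, OpenCV 4.12 (cv2) and the standard library are available. Lean on these libraries where they do the work, as an engineer would, in place of code of your own. Each camera call takes 0.05 s, during which the arm holds its last target. There are 200 camera calls.

### The job

The filter hatch on top of the plate reader was left standing open. Push it shut with the fingertips, then set one or both fingertips in the slot of each of its two quarter-turn latches, press the hatch down against its springy light seal and turn the latch clockwise a full quarter turn until it locks, so that the hatch stays flush. Only push and turn: do not take hold of the hatch or reach under it, do not raise it further, and leave the things round the reader alone; let go of everything at the end.

Things in the scene. Friction and masses are not known exactly. Their poses are not given: they have to be found in the camera images.
- reader: The plate reader, a low white box fixed to the table, 270 mm deep (x), 320 mm wide (y), top deck 130 mm above the table. Origin: centre of its underside on the table, x to its back, y to its left, z up. A sloping display front faces -x, the robot. Place and yaw (within 0.2 rad) vary.
- hatch (a joint): Opening angle of the white hatch in the reader's top, rad: 0 flush with the deck, grows as its front edge rises, starts at 0.45 to 0.75, most 1.2. A plate 170 mm deep, 262 mm wide, 18 mm thick, 0.23 kg with its latches, hinged along its far upper edge. Stiff hinge (0.30 N m friction): it stays where it is left, until it rests on its seal. At 0 it meets a firm stop.
- hatch_edge (a point): Middle of the hatch's front (free) upper edge; axes of the hatch: x towards the hinge, y left, z out of its upper face. The strip of the upper face within 30 mm of its centre line, between the two latches, is plain and may be pushed on anywhere.
- hatch_hinge (a point): Middle of the hinge line of the hatch, at reader (99, 0, 130) mm, 170 mm behind the front edge; axes of the hatch. The line runs along the reader's y.
- hatch_liner: Black liner with the seal strip on the underside of the hatch, 4 mm thick; not to be touched. Origin on the hinge line, axes of the hatch.
- seal (a joint): How far the black foam seal on the bay's front ledge, under the hatch's front edge, is squeezed (m): 0 free, 0.014 hatch fully down. It pushes back with 650 N/m, 9 N at most. Shut but unlocked, the hatch springs up to rest at about 0.05 to 0.06 rad, 9 mm proud at its front edge; about 13 N at the latches presses it flush.
- latch_left (a joint): Turn of the left latch (reader's +y side), rad: 0 open, grows clockwise seen from above, stop at 1.571 = locked; starts at 0 to 0.3. A grey disc 78 mm across, flush in the hatch, with a slot in its top. Its slot lies along the reader's y at 0, along its x at 1.571. It takes about 0.08 N m and stays where it is left.
- latch_right (a joint): The same for the right latch (reader's -y side), also clockwise to lock. Under each disc a steel cam tongue passes below the bay's front ledge from about 0.55 rad on, freely only while the hatch is pressed down below about 0.01 rad; with the hatch proud it strikes the ledge and turning on takes over 1 N m. A locked latch keeps the hatch down, at about 0.015 rad.
- latch_left_slot (a point): Centre of the floor of the left latch's slot, on the turning axis; y along the slot, z out of the hatch; turns with the latch. Slot 62 mm long, 30 mm wide, 13.5 mm deep below the upper face, flat floor, closed ends. With the hatch flush it is at reader (-25, 70, 116.5) mm; 124 mm in front of the hinge.
- latch_right_slot (a point): The same for the right latch: with the hatch flush at reader (-25, -70, 116.5) mm.
- bottle: White screw-cap bottle, 50 mm across, 84 mm tall, upright at the right of the reader. Origin: centre of its underside. To be left alone.
- timer: White digital timer, 60 x 66 x 17 mm, flat on the table at the left of the reader. Origin: centre of its underside. To be left alone.
- plate: Clear 96-well plate, 84 x 126 x 18 mm, flat on the table at the right of the reader. Origin: centre of its underside. To be left alone.
- tweezers: Steel tweezers, 17 x 123 x 10 mm, lying on the table at the left of the reader. Origin: centre of its underside. To be left alone.

How it is judged:
On the way, in this order (a step that is already met when the one before it is completed fails the run):
1. the hatch is pushed shut onto its seal (value of joint hatch below 0.08 rad), for 0.1 s.
2. one of the latches is locked with the hatch flush (value of joint hatch below 0.025 rad and value of joint any of latch_left, latch_right above 1.4 rad), for 0.1 s.
At the end, for the whole second after the job is handed in: The hatch lies flush and still (joint under 0.025 rad), held by its cams alone, and both latches are turned to their locked end (over 1.4 rad of 1.57) (value of joint hatch below 0.025 rad and value of joint each of latch_left, latch_right above 1.4 rad and velocity of joint hatch between -0.05 and 0.05 rad/s); the robot touches nothing.
It fails at once if the hatch was raised further open instead of being pushed shut (value of joint hatch above 0.85 rad).
It fails at once if the fingers reached under the hatch or took hold of its edge (contact force between the fingers and hatch_liner above 1 N).
It fails at once if a thing beside the reader was lifted or pushed away (distance of any of bottle, timer, plate, tweezers from where it was at the start of the episode above 0.02 m).
It also fails if it takes over 61 s, if anything falls off the work surface, if the arm or the gripper's body presses on something with over 40 N, if the wrist force passes 120 N, or if a joint passes its speed limit or range.

## Working session

There is one attempt and no reset: what is moved stays moved. The work goes in short steps, Python scripts to look and compute and a tool call to move; the robot and the scene stay as the last step left them, time stands still between calls to the robot, and variables do not carry over. Pictures are saved under pics/ and viewed, at most 10 in all, crops included, and the job is handed in when it is done.

Besides the shell and the picture viewer there is one more tool, called after ">>>" by a JSON object that holds its "op" and its "data". play_rows: Moves the arm, as the interface text tells. Its arguments: {"type":"object","properties":{"increments":{"type":"string"},"grip_force":{"type":"number"}},"required":["increments"]}

```bash
ls; mkdir -p pics; python3 - <<'E'
from bench import *
import cv2,numpy as np
s=read_state();print(s)
for n in("scene","top"):
    c=camera(n);cv2.imwrite(f"pics/{n}0.png",c["color"][:,:,::-1]);print(n,c["fx"],c["fy"],c["cx"],c["cy"],np.round(c["camera_from_world"],4).tolist())
E
```

```text
pics
{'time': 0.0, 'joint_positions': array([ 1.26043559,  0.33284555, -0.06469976,  1.4609236 ,  0.02158169,
        1.34987694, -0.08851665]), 'joint_vel': array([ 1.25055241e-03,  3.80795825e-05,  8.22056070e-04, -1.28236121e-03,
        1.25917943e-04, -1.39793590e-03,  8.43321137e-04]), 'joint_torque': array([-1.99598844e-04, -6.23263407e+01,  2.44097837e-02, -3.89893770e+01,
       -6.13349047e-02,  3.97531979e-02,  1.39994549e-04]), 'ee_pos': array([ 0.1772743 , -0.59894421,  0.22177881]), 'eef_rot': array([ 9.89666856e-01,  1.43384283e-01, -1.19374567e-04, -6.68864221e-04]), 'ft_force': array([-0.45115483, -0.18601754, -0.13884828]), 'torque': array([0.04219309, 0.03860738, 0.01305591]), 'grip_force': 0.0, 'width': 0.08708399624246431}
scene 480.4151536216422 480.4151536216422 323.1940094608 208.8785568032583 [[-0.8308, -0.5564, -0.0139, 0.447], [-0.4291, 0.6562, -0.6207, 0.2993], [0.3545, -0.5098, -0.7839, 0.9329], [0.0, 0.0, 0.0, 1.0]]
top 433.931727489832 433.931727489832 327.8709117201726 198.47643508490293 [[0.0243, -0.9994, 0.0245, -0.0416], [-0.9968, -0.0261, -0.0752, 0.5449], [0.0758, -0.0226, -0.9969, 1.1049], [0.0, 0.0, 0.0, 1.0]]
```

View pics/scene0.png

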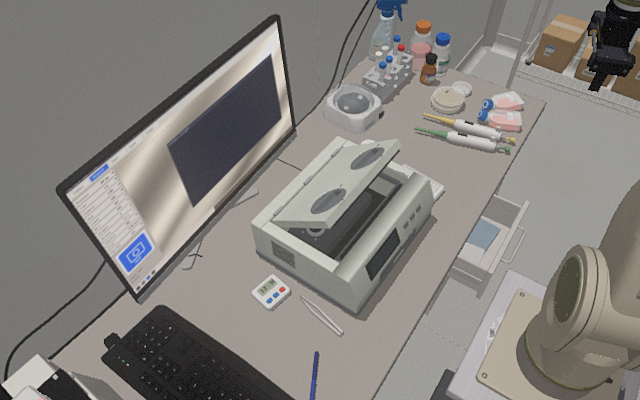

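View pics/top0.png

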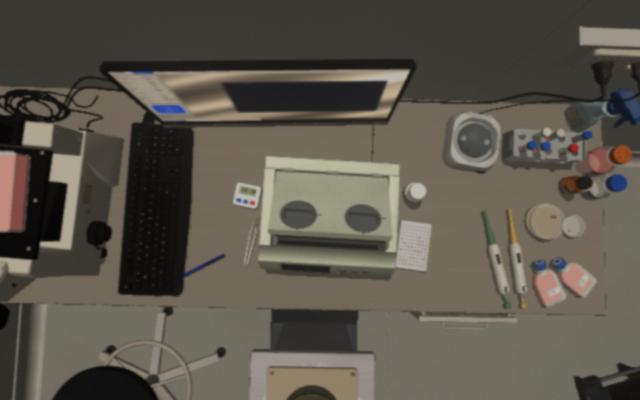

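The scene view shows the reader at about (350,220) with its hatch open. In the top view it spans columns 262-398 and rows 158-275, with the latch discs at about (299,215) and (363,218). The bottle is at (415,191) and the timer at (246,195). Next I'll enlarge both views.

```bash
python3 - <<'E'
import cv2,numpy as np
a=cv2.imread("pics/top0.png")[145:285,250:410];b=cv2.imread("pics/scene0.png")[130:320,245:450]
cv2.imwrite("pics/topc.png",cv2.convertScaleAbs(cv2.resize(a,(800,600*0+700))[:600] if 0 else cv2.resize(a,None,fx=4.28,fy=4.28,interpolation=cv2.INTER_CUBIC),alpha=1.2))
cv2.imwrite("pics/scc.png",cv2.resize(b,None,fx=3.1,fy=3.1,interpolation=cv2.INTER_CUBIC))
E
```

```text
(no output)
```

View pics/topc.png

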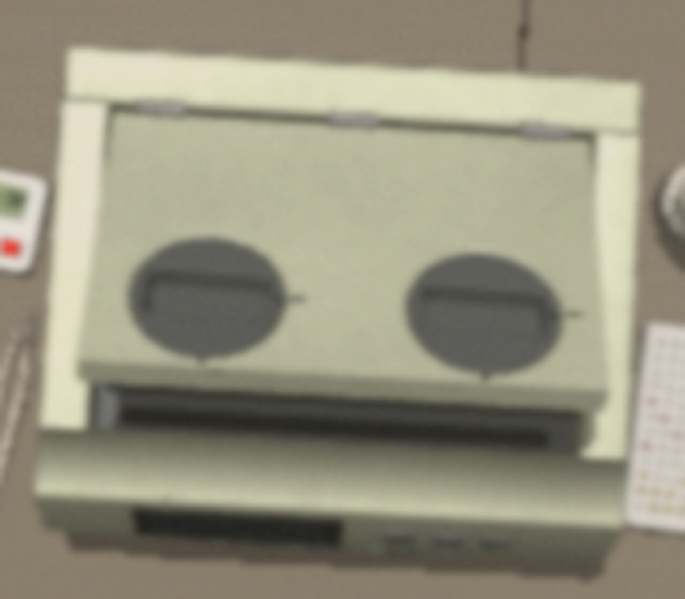

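View pics/scc.png

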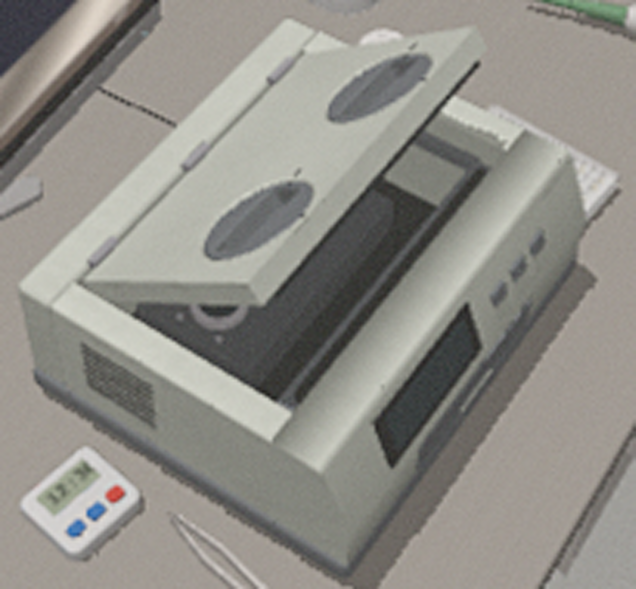

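The crops give matching features in both views: the three hinge clips, the rear deck corners, the hatch front corners and the latch disc centres. I'll triangulate these.

```bash
cat > h.py <<'E'
import numpy as np
SC=(480.4151536216422,323.1940094608,208.8785568032583,np.array([[-0.8308,-0.5564,-0.0139,0.447],[-0.4291,0.6562,-0.6207,0.2993],[0.3545,-0.5098,-0.7839,0.9329]]))
TP=(433.931727489832,327.8709117201726,198.47643508490293,np.array([[0.0243,-0.9994,0.0245,-0.0416],[-0.9968,-0.0261,-0.0752,0.5449],[0.0758,-0.0226,-0.9969,1.1049]]))
def ray(c,p):
    f,cx,cy,M=c;R=M[:,:3];d=R.T@np.array([(p[0]-cx)/f,(p[1]-cy)/f,1]);return -R.T@M[:,3],d/np.linalg.norm(d)
def tri(ps,pt):
    (a,u),(b,v)=ray(SC,ps),ray(TP,pt)
    t=np.linalg.lstsq(np.c_[u,-v],b-a,rcond=None)[0];p,q=a+t[0]*u,b+t[1]*v
    return (p+q)/2,np.linalg.norm(p-q)
def onz(c,p,z):
    a,d=ray(c,p);return a+d*(z-a[2])/d[2]
def proj(c,P):
    f,cx,cy,M=c;q=M[:,:3]@P+M[:,3];return f*q[0]/q[2]+cx,f*q[1]/q[2]+cy
E
python3 - <<'E'
from h import *
T=lambda x,y:(250+(x+.5)/4.28-.5,145+(y+.5)/4.28-.5)
S=lambda x,y:(245+(x+.5)/3.1-.5,130+(y+.5)/3.1-.5)
for n,s,t in [("clipL",(103,250),(160,106)),("clipM",(195,155),(355,119)),("clipR",(283,67),(543,130)),("backL",(22,290),(68,48)),("backR",(287,18),(640,84)),
 ("edgeL",(252,285),(80,362)),("edgeR",(478,30),(607,392)),("latL",(259,220),(208,298)),("latR",(380,88),(485,314))]:
    p,e=tri(S(*s),T(*t));print(n,np.round(p*1000,1),round(e*1000,1), np.round(onz(TP,T(*t),.13)*1000,1), np.round(onz(SC,S(*s),.13)*1000,1))
E
```

```text
clipL [602.1  71.6 136.9] 0.9 [603.5  72.3 130. ] [605.5  67.4 130. ]
clipM [599.2 -34.3 135.1] 1.6 [599.3 -34.9 130. ] [602.7 -37.6 130. ]
clipR [ 593.9 -137.9  139.3] 1.9 [ 596.  -138.7  130. ] [ 598.1 -146.3  130. ]
backL [633.3 123.2 127.2] 3.1 [634.2 123.8 130. ] [630.2 124.  130. ]
backR [ 623.2 -191.6  131.5] 0.8 [ 623.1 -192.1  130. ] [ 624.5 -192.8  130. ]
edgeL [461.8  99.7 231.5] 0.7 [462.3 111.2 130. ] [504.4  36.7 130. ]
edgeR [ 453.2 -158.7  232.5] 1.3 [ 453. -176.  130.] [ 494.7 -261.   130. ]
latL [496.1  39.6 206.7] 0.5 [498.8  42.9 130. ] [531.4 -12.5 130. ]
latR [ 491.6 -100.4  206.1] 0.5 [ 493.9 -108.5  130. ] [ 526. -167.  130.]
```

Triangulation is consistent:
- **Reader:** yaw is about -0.033 rad. The rear corners come out at z ≈ 0.13 and 315 mm apart.
- **Hatch:** hinge at (0.593, -0.034, 0.13), angle about 0.65 rad.
- **Latches:** 140 mm apart, as the text says.

Now I'll move above the hatch.

>>> {"op": "play_rows", "data": {"increments": "0 0 0 0 0 -0.05 0; 0 0 -0.15 0.03 -0.03 -0.08 0; 0 0 -0.3 0.06 -0.065 -0.1 0; 0 0 -0.45 0.09 -0.1 -0.1 0; 0 0 -0.6 0.125 -0.135 -0.1 0; 0 0 -0.75 0.16 -0.17 -0.1 0; 0 0 -0.9 0.195 -0.205 -0.1 0; 0 0 -1.05 0.23 -0.24 -0.1 0"}}

```text
time: 0.9
ee_pos: [0.3303, -0.3019, 0.3224]
eef_rot: [0.783, 0.622, -0.0, 0.0]
ft_force: [0.7, -0.1, 0.6]
width: 0.0308
grip_force: 0.0
```

```bash
cat >> h.py <<'E'
def goal(s,p,psi):
    "shift (tool axes) and turn from state s to world p with heading psi"
    from scipy.spatial.transform import Rotation as Ro
    R=Ro.from_quat(s["eef_rot"]);c,n=np.cos(psi),np.sin(psi)
    G=Ro.from_matrix(np.array([[c,n,0],[n,-c,0],[0,0,-1.]]))
    print("psi",np.arctan2(*R.as_matrix()[[1,0],0]),"pos",s["ee_pos"].round(4),"F",s["ft_force"].round(1),"M",s["torque"].round(2),"t",s["time"])
    print("turn",(R.inv()*G).as_rotvec().round(4),"shift",R.inv().apply(np.array(p)-s["ee_pos"]).round(4),"q",s["joint_positions"].round(2))
E
python3 -c "
from bench import *
from h import *
goal(read_state(),(.475,-.03,.30),3.11)"
```

```text
psi 1.3438296310857065 pos [ 0.3303 -0.3019  0.3224] F [ 0.7 -0.1  0.6] M [-0.05 -0.16 -0.01] t 0.9
turn [-5.0000e-04  1.0000e-04 -1.7662e+00] shift [0.2975 0.0798 0.0222] q [ 1.03 -0.08 -0.36  1.71 -0.03  1.51  0.44]
```

>>> {"op": "play_rows", "data": {"increments": "0 0 -0.15 0.045 0.012 0 0; 0 0 -0.3 0.09 0.024 0 0; 0 0 -0.45 0.135 0.036 0 0; 0 0 -0.6 0.18 0.048 0 0; 0 0 -0.75 0.22 0.06 0 0; 0 0 -0.9 0.26 0.07 0.01 0; 0 0 -1.05 0.2975 0.08 0.022 0; 0 0 -1.2 0.2975 0.08 0.022 0"}}

```text
time: 1.7
ee_pos: [0.4769, -0.0274, 0.299]
eef_rot: [0.291, 0.957, 0.001, -0.001]
ft_force: [-0.3, -0.0, 0.4]
width: 0.0002
grip_force: 0.0
```

```bash
python3 -c "
from bench import *
from h import *
goal(read_state(),(.475,-.03,.25),3.11)"
```

```text
psi 2.551507297714931 pos [ 0.4769 -0.0274  0.299 ] F [-0.3 -0.   0.4] M [ 0.03 -0.06 -0.01] t 1.7
turn [ 0.0016 -0.0023 -0.5585] shift [ 0.     -0.0032  0.049 ] q [ 0.68  0.01 -0.71  1.68  0.    1.46  0.95]
```

Now I'll finish the turn, then push down. Contact should come at about z = 0.22 and the hatch should be shut at about 0.137.

>>> {"op": "play_rows", "data": {"increments": "0 0 -0.14 0 -0.003 0.02 0; 0 0 -0.28 0 -0.003 0.04 0; 0 0 -0.42 0 -0.003 0.06 0; 0 0 -0.558 0 -0.003 0.075 0; 0 0 -0.558 0 -0.003 0.09 0; 0 0 -0.558 0 -0.003 0.105 0; 0 0 -0.558 0 -0.003 0.12 0; 0 0 -0.558 0 -0.003 0.13 0"}}

```text
time: 2.5
ee_pos: [0.4741, -0.0354, 0.1694]
eef_rot: [0.023, 1.0, 0.0, -0.001]
ft_force: [-0.0, -0.2, 1.3]
width: 0.0003
grip_force: 0.4
```

```bash
python3 -c "
from bench import *
from h import *
goal(read_state(),(.475,-.03,.138),3.11)"
```

```text
psi 3.0957698031621907 pos [ 0.4741 -0.0354  0.1694] F [-0.  -0.2  1.3] M [ 0.07 -0.06  0.04] t 2.5
turn [ 0.     -0.0013 -0.0142] shift [-0.0007  0.0054  0.0314] q [ 0.67  0.1  -0.72  1.88  0.07  1.19  1.45]
```

>>> {"op": "play_rows", "data": {"increments": "0 0 0 0 0.004 0.01 0; 0 0 0 0 0.004 0.018 0; 0 0 0 0 0.004 0.026 0; 0 0 0 0 0.004 0.034 0; 0 0 0 0 0.004 0.034 0; 0 0 0 0 0.004 0.034 0"}}

```text
time: 3.1
ee_pos: [0.4749, -0.0314, 0.1366]
eef_rot: [0.023, 1.0, 0.0, 0.0]
ft_force: [-0.2, -0.2, 1.1]
width: 0.0009
grip_force: 0.3
```

```bash
python3 -c "
from bench import *
from h import *
goal(read_state(),(.475,-.03,.20),3.11)"
```

```text
psi 3.095837152599308 pos [ 0.4749 -0.0314  0.1366] F [-0.2 -0.2  1.1] M [ 0.18 -0.09  0.03] t 3.1
turn [ 0.      0.0001 -0.0142] shift [-0.      0.0014 -0.0634] q [ 0.66  0.13 -0.73  1.92  0.1   1.12  1.42]
```

>>> {"op": "play_rows", "data": {"increments": "0 0 0 0 0 -0.05 0.3; 0 0 0 0 0 -0.1 0.3; 0 0 0 0.01 -0.05 -0.15 0.3; 0 0 0 0.02 -0.1 -0.16 0.3; 0 0 0 0.03 -0.15 -0.16 0.3; 0 0 0 0.04 -0.2 -0.16 0.3; 0 0 0 0.05 -0.25 -0.16 0.3; 0 0 0 0.06 -0.3 -0.16 0.3"}}

```text
time: 3.9
ee_pos: [0.4061, -0.3074, 0.2972]
eef_rot: [0.023, 1.0, -0.001, 0.0]
ft_force: [1.0, -1.3, -0.4]
width: 0.0259
grip_force: 0.0
```

```bash
python3 - <<'E'
from bench import *
import cv2,numpy as np
s=read_state();print(s["ee_pos"],s["width"])
ims=[]
for n,(r0,r1,c0,c1) in(("top",(145,285,250,410)),("scene",(130,320,245,450))):
    c=camera(n)["color"][:,:,::-1];cv2.imwrite(f"pics/{n}1.png",c);ims.append(c[r0:r1,c0:c1])
a=cv2.resize(ims[0],None,fx=4,fy=4,interpolation=cv2.INTER_CUBIC)
cv2.imwrite("pics/topc1.png",cv2.convertScaleAbs(a,alpha=1.4))
cv2.imwrite("pics/scc1.png",cv2.convertScaleAbs(cv2.resize(ims[1],None,fx=3.1,fy=3.1,interpolation=cv2.INTER_CUBIC),alpha=1.3))
E
```

```text
[ 0.40607954 -0.30735276  0.29718648] 0.025906343945089172
```

View pics/topc1.png

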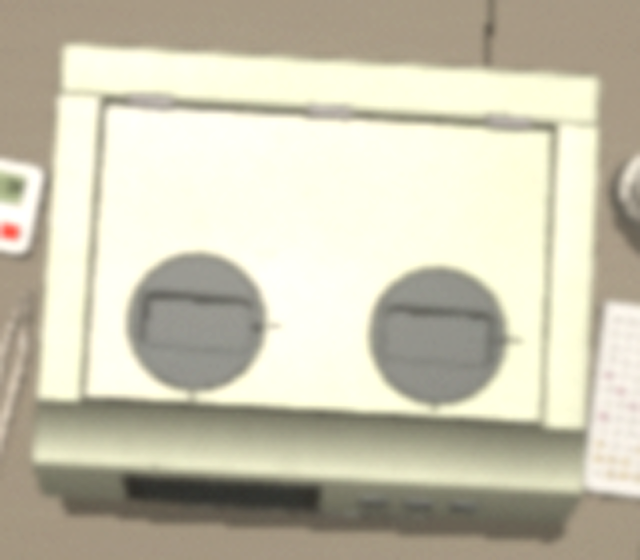

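View pics/scc1.png

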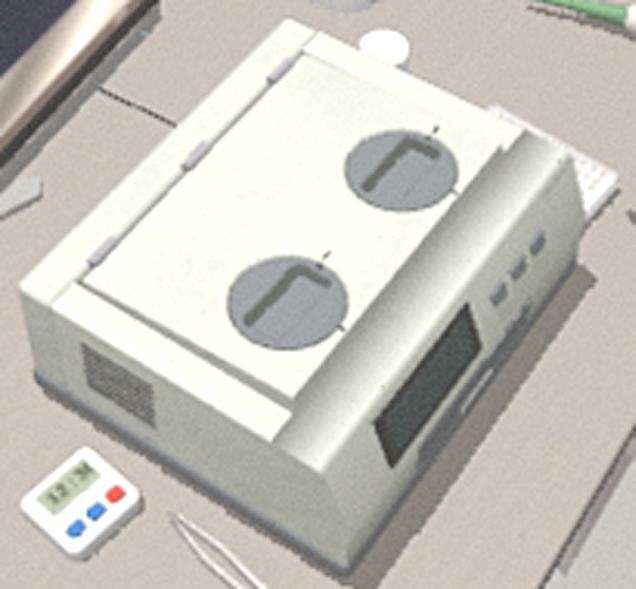

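The hatch now lies down on its seal. In the top crop the discs are at (197,322) and (438,336), and both slots lie nearly along the reader's y. I'll measure the disc centres from the two views.

```bash
python3 - <<'E'
from h import *
import cv2
T=lambda x,y:(250+(x+.5)/4-.5,145+(y+.5)/4-.5)
S=lambda x,y:(245+(x+.5)/3.1-.5,130+(y+.5)/3.1-.5)
# disc centres by ellipse fit of grey mask
out={}
for n,o,seeds in(("top",(1,),[(299,225),(359,229)]),("scene",(1,),[(337.5,227.5),(374.5,185)])):
    g=cv2.imread(f"pics/{n}1.png").min(2);g=cv2.resize(g,None,fx=4,fy=4,interpolation=cv2.INTER_CUBIC)
    for i,s in enumerate(seeds):
        x0,y0=int(s[0]*4)-100,int(s[1]*4)-85;w=g[y0:y0+170,x0:x0+200]
        m=(w<cv2.threshold(w,0,255,cv2.THRESH_OTSU)[0]).astype(np.uint8)
        m=cv2.morphologyEx(m,cv2.MORPH_OPEN,np.ones((13,13)))
        c=max([k for k in cv2.findContours(m,0,2)[0] if cv2.pointPolygonTest(cv2.convexHull(k),(100,85),False)>=0],key=cv2.contourArea)
        e=cv2.fitEllipse(cv2.convexHull(c));out[n,i]=((e[0][0]+x0+.5)/4-.5,(e[0][1]+y0+.5)/4-.5);print(n,i,out[n,i],e[1])
for i in(0,1):
    p,e=tri(out["scene",i],out["top",i]);print((p*1000).round(1),round(e*1000,1),(1000*onz(TP,out["top",i],.136)).round(1))
def ang(a,b,z=.125):
    d=onz(TP,T(*b),z)-onz(TP,T(*a),z);return np.arctan2(-d[0],-d[1])
for n,a,b in[("rear",(62,45),(600,77)),("Lb",(165,296),(250,302)),("Lf",(148,348),(252,353)),("Rb",(395,309),(485,313)),("Rf",(387,361),(487,367))]:print(n,ang(a,b))
E
```

```text
top 0 (298.5920181274414, 225.2076072692871) (139.86390686035156, 140.91192626953125)
top 1 (359.074312210083, 228.61493110656738) (139.04945373535156, 140.3724822998047)
scene 0 (337.3345260620117, 227.45273208618164) (122.99015045166016, 159.2381591796875)
scene 1 (373.99163818359375, 184.7816619873047) (106.55915069580078, 149.3697967529297)
[473.4  41.1 137.8] 0.6 [473.2  41.  136. ]
[469.1 -99.1 137.4] 0.7 [468.8 -99.3 136. ]
rear 0.03159655790116598
Lb 0.04550247167357788
Lf 0.023693000444063587
Rb 0.019468578678729847
Rf 0.03554601145913425
```

Both latches are near 0. Their centres are (0.473, 0.041) and (0.469, -0.099), 140 mm apart at z ≈ 0.137, which agrees with the text. I'll start with the right latch.

```bash
python3 -c "
from bench import *
from h import *
goal(read_state(),(.469,-.099,.15),3.11)"
```

```text
psi 3.085586337788893 pos [ 0.4033 -0.3123  0.2959] F [-0.1  1.1 -0.2] M [ 0.13 -0.14  0.04] t 4.0
turn [-0.0013 -0.0013 -0.0244] shift [-0.0538  0.2169  0.1456] q [ 0.98  0.07 -0.43  1.62  0.03  1.45  2.06]
```

>>> {"op": "play_rows", "data": {"increments": "0 0 -0.02 -0.015 0.05 0 0.25; 0 0 -0.02 -0.03 0.1 0 0.25; 0 0 -0.02 -0.045 0.15 0.02 0.25; 0 0 -0.02 -0.054 0.2 0.05 0.25; 0 0 -0.02 -0.054 0.217 0.09 0.25; 0 0 -0.02 -0.054 0.217 0.13 0.25; 0 0 -0.02 -0.054 0.217 0.143 0.25; 0 0 -0.02 -0.054 0.217 0.143 0.25"}}

```text
time: 4.8
ee_pos: [0.4698, -0.0915, 0.1526]
eef_rot: [0.013, 1.0, 0.0, -0.001]
ft_force: [-0.9, -0.0, 0.5]
width: 0.0218
grip_force: 0.0
```

```bash
python3 -c "
from bench import *
from h import *
goal(read_state(),(.469,-.099,.15),3.11)"
```

```text
psi 3.1152777651078485 pos [ 0.4698 -0.0915  0.1526] F [-0.9 -0.   0.5] M [ 0.02 -0.17  0.01] t 4.8
turn [ 0.0006 -0.003   0.0053] shift [ 0.0006 -0.0075  0.0026] q [ 0.73  0.12 -0.66  1.9   0.08  1.16  1.58]
```

>>> {"op": "play_rows", "data": {"increments": "0 0 0.005 0.0006 -0.0075 0 0.25; 0 0 0.005 0.0006 -0.0075 0.01 0.25; 0 0 0.005 0.0006 -0.0075 0.02 0.25; 0 0 0.005 0.0006 -0.0075 0.026 0.25; 0 0 0.005 0.0006 -0.0075 0.03 0.25; 0 0 0.005 0.0006 -0.0075 0.034 0.25; 0 0 0.005 0.0006 -0.0075 0.036 0.25"}}

```text
time: 5.5
ee_pos: [0.4702, -0.0986, 0.1179]
eef_rot: [0.015, 1.0, -0.0, 0.0]
ft_force: [-4.4, 0.5, 12.6]
width: 0.0216
grip_force: 5.7
```

```bash
python3 -c "
from bench import *
from h import *
goal(read_state(),(.469,-.099,.1165),3.11)"
```

```text
psi 3.1108884769424168 pos [ 0.4702 -0.0986  0.1179] F [-4.4  0.5 12.6] M [ 0.05  0.89 -0.01] t 5.5
turn [-0.0006  0.0002  0.0009] shift [ 0.0012 -0.0005  0.0014] q [ 0.72  0.16 -0.65  1.93  0.11  1.08  1.57]
```

The tips are in the slot at floor depth, with 12.6 N. I'll press a little more.

>>> {"op": "play_rows", "data": {"increments": "0 0 0 0 0 0.002 0.25; 0 0 0 0 0 0.004 0.25; 0 0 0 0 0 0.005 0.25; 0 0 0 0 0 0.005 0.25"}}

```text
time: 5.9
ee_pos: [0.4706, -0.0987, 0.116]
eef_rot: [0.015, 1.0, -0.001, 0.0]
ft_force: [-19.2, 2.5, 41.7]
width: 0.0217
grip_force: 21.5
```

>>> {"op": "play_rows", "data": {"increments": "0 0 0.1 0.0007 0 -0.0015 0.25; 0 0 0.22 0.0007 0 -0.0015 0.25; 0 0 0.34 0.0007 0 -0.0015 0.25; 0 0 0.46 0.0007 0 -0.0015 0.25; 0 0 0.58 0.0007 0 -0.0015 0.25; 0 0 0.7 0.0007 0 -0.0015 0.25; 0 0 0.82 0.0007 0 -0.0015 0.25; 0 0 0.94 0.0007 0 -0.0015 0.25"}}

```text
time: 6.7
ee_pos: [0.4715, -0.0998, 0.1166]
eef_rot: [0.469, 0.883, -0.0, 0.003]
ft_force: [-2.7, -5.3, 19.1]
width: 0.0216
grip_force: 9.6
```

```bash
python3 -c "
from bench import *
from h import *
goal(read_state(),(.469,-.099,.1165),1.34)"
```

```text
psi 2.1653560977014727 pos [ 0.4715 -0.0998  0.1166] F [-2.7 -5.3 19.1] M [-1.03  0.33  0.06] t 6.7
turn [0.0045 0.0039 0.8254] shift [ 0.0021 -0.0016  0.0001] q [ 0.65  0.15 -0.57  1.94  0.09  1.07  0.63]
```

>>> {"op": "play_rows", "data": {"increments": "0 0 0.12 0.001 -0.001 0.001 0.25; 0 0 0.24 0.001 -0.001 0.001 0.25; 0 0 0.36 0.001 -0.001 0.001 0.25; 0 0 0.48 0.001 -0.001 0.001 0.25; 0 0 0.6 0.001 -0.001 0.001 0.25; 0 0 0.7 0.001 -0.001 0.001 0.25; 0 0 0.78 0.001 -0.001 0.001 0.25; 0 0 0.83 0.001 -0.001 0.001 0.25"}}

```text
time: 7.5
ee_pos: [0.4713, -0.0998, 0.1165]
eef_rot: [0.785, 0.62, 0.002, 0.004]
ft_force: [-1.2, -5.9, 23.6]
width: 0.0219
grip_force: 13.9
```

```bash
python3 -c "
from bench import *
from h import *
goal(read_state(),(.469,-.099,.1165),1.34)"
```

```text
psi 1.3372479098905128 pos [ 0.4713 -0.0998  0.1165] F [-1.2 -5.9 23.6] M [-1.26  0.37  0.22] t 7.5
turn [ 0.0082  0.0018 -0.0027] shift [ 0.0003 -0.0024 -0.    ] q [ 0.58  0.14 -0.5   1.94  0.08  1.07 -0.18]
```

>>> {"op": "play_rows", "data": {"increments": "0 0 0.05 0 0 0 0.25; 0 0 0.1 0 0 0 0.25; 0 0 0.1 0 0 0 0.25"}}

```text
time: 7.8
ee_pos: [0.4705, -0.1004, 0.1164]
eef_rot: [0.814, 0.581, 0.001, 0.004]
ft_force: [-3.6, -6.8, 26.5]
width: 0.022
grip_force: 34.8
```

```bash
python3 -c "
from bench import *
from h import *
goal(read_state(),(.469,-.099,.1165),1.50)"
```

```text
psi 1.2399113533599915 pos [ 0.4705 -0.1004  0.1164] F [-3.6 -6.8 26.5] M [-1.57  0.89  1.16] t 7.8
turn [ 0.0068  0.0035 -0.2601] shift [ 0.0008 -0.0019 -0.0001] q [ 0.58  0.14 -0.49  1.94  0.08  1.07 -0.28]
```

The torque rose to 1.16 N m, so the latch is at its stop. I'll ease off and lift straight out, then turn back on the way to the left latch.

>>> {"op": "play_rows", "data": {"increments": "0 0 -0.1 0 0 0 0.25; 0 0 -0.2 0 0 -0.01 0.25; 0 0 -0.22 0 0 -0.03 0.25; 0 0 -0.22 0 0 -0.05 0.25; 0 0 -0.37 0 0 -0.06 0.25; 0 0 -0.52 0 0 -0.06 0.25; 0 0 -0.67 0 0 -0.06 0.25; 0 0 -0.82 0 0 -0.06 0.25"}}

```text
time: 8.6
ee_pos: [0.468, -0.098, 0.173]
eef_rot: [0.512, 0.859, -0.0, 0.0]
ft_force: [-0.3, 0.5, -0.2]
width: 0.022
grip_force: 0.0
```

```bash
python3 -c "
from bench import *
from h import *
goal(read_state(),(.473,.041,.15),3.11)"
```

```text
psi 2.067247781735818 pos [ 0.468 -0.098  0.173] F [-0.3  0.5 -0.2] M [ 0.02 -0.1   0.02] t 8.6
turn [-0.0000e+00  3.0000e-04 -1.0428e+00] shift [0.1199 0.0706 0.023 ] q [ 0.63  0.08 -0.54  1.88  0.04  1.2   0.58]
```

>>> {"op": "play_rows", "data": {"increments": "0 0 -0.14 0.03 0.018 0 0.25; 0 0 -0.28 0.06 0.035 0 0.25; 0 0 -0.42 0.09 0.053 0 0.25; 0 0 -0.56 0.12 0.0706 0 0.25; 0 0 -0.7 0.12 0.0706 0 0.25; 0 0 -0.84 0.12 0.0706 0.01 0.25; 0 0 -0.98 0.12 0.0706 0.02 0.25; 0 0 -1.043 0.12 0.0706 0.023 0.25"}}

```text
time: 9.4
ee_pos: [0.4732, 0.0411, 0.149]
eef_rot: [0.016, 1.0, -0.0, -0.001]
ft_force: [0.5, -0.1, 0.0]
width: 0.0218
grip_force: 0.0
```

>>> {"op": "play_rows", "data": {"increments": "0 0 0 0 0 0 0.25; 0 0 0 0 0 0 0.25"}}

```text
time: 9.6
ee_pos: [0.4738, 0.0411, 0.1501]
eef_rot: [0.02, 1.0, 0.0, 0.0]
ft_force: [-0.4, -1.0, -0.4]
width: 0.0218
grip_force: 0.0
```

```bash
python3 -c "
from bench import *
from h import *
import cv2
goal(read_state(),(.473,.041,.15),3.11)
a=camera('scene')['color'][130:320,245:450,::-1];cv2.imwrite('pics/scc2.png',cv2.resize(a,None,fx=3.1,fy=3.1,interpolation=2))"
```

```text
psi 3.1017461175264702 pos [0.4738 0.0411 0.1501] F [-0.4 -1.  -0.4] M [ 0.11 -0.14  0.01] t 9.6
turn [ 0.0001  0.0002 -0.0083] shift [ 0.0008 -0.0001  0.0001] q [ 0.5   0.12 -0.72  1.91  0.08  1.15  1.29]
```

View pics/scc2.png

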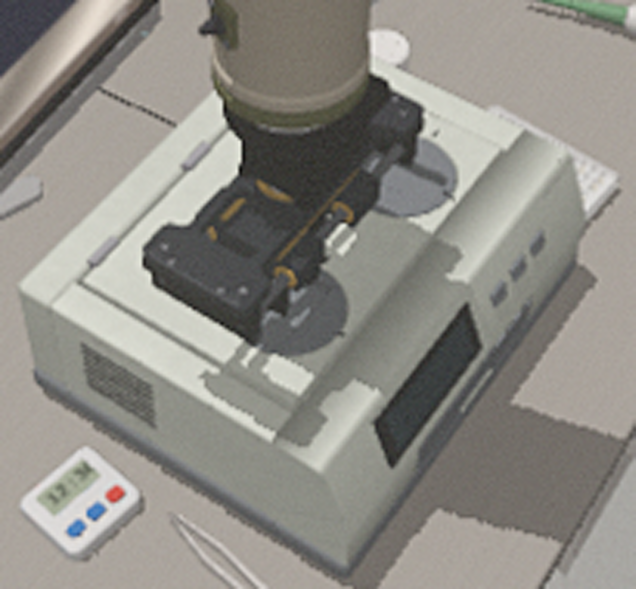

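The right slot, at about (415,175), now lies along the reader's x, so that latch has turned. The fingertips are above the left latch at about (305,310). I'll press in there.

>>> {"op": "play_rows", "data": {"increments": "0 0 -0.005 0.0005 0 0.01 0.25; 0 0 -0.005 0.0005 0 0.02 0.25; 0 0 -0.005 0.0005 0 0.026 0.25; 0 0 -0.005 0.0005 0 0.03 0.25; 0 0 -0.005 0.0005 0 0.034 0.25; 0 0 -0.005 0.0005 0 0.036 0.25; 0 0 -0.005 0.0005 0 0.037 0.25; 0 0 -0.005 0.0005 0 0.037 0.25"}}

```text
time: 10.45
ee_pos: [0.4734, 0.041, 0.1159]
eef_rot: [0.017, 1.0, -0.001, -0.0]
ft_force: [-18.7, -3.4, 42.1]
width: 0.0219
grip_force: 21.1
```

>>> {"op": "play_rows", "data": {"increments": "0 0 0.1 0.0007 0 -0.001 0.25; 0 0 0.22 0.0007 0 -0.001 0.25; 0 0 0.34 0.0007 0 -0.001 0.25; 0 0 0.46 0.0007 0 -0.001 0.25; 0 0 0.58 0.0007 0 -0.001 0.25; 0 0 0.7 0.0007 0 -0.001 0.25; 0 0 0.82 0.0007 0 -0.001 0.25; 0 0 0.94 0.0007 0 -0.001 0.25"}}

```text
time: 11.25
ee_pos: [0.4746, 0.0413, 0.1165]
eef_rot: [0.47, 0.883, 0.001, 0.002]
ft_force: [-2.7, 0.0, 22.0]
width: 0.0216
grip_force: 10.9
```

```bash
python3 -c "
from bench import *
from h import *
goal(read_state(),(.473,.041,.1165),1.24)"
```

```text
psi 2.163855094007933 pos [0.4746 0.0413 0.1165] F [-2.7  0.  22. ] M [-0.26  0.59  0.1 ] t 11.25
turn [0.0047 0.0012 0.9239] shift [ 0.0007 -0.0015 -0.    ] q [ 0.41  0.15 -0.63  1.95  0.1   1.07  0.33]
```

>>> {"op": "play_rows", "data": {"increments": "0 0 0.12 0.0005 -0.001 0.0005 0.25; 0 0 0.24 0.0005 -0.001 0.0005 0.25; 0 0 0.36 0.0005 -0.001 0.0005 0.25; 0 0 0.48 0.0005 -0.001 0.0005 0.25; 0 0 0.6 0.0005 -0.001 0.0005 0.25; 0 0 0.72 0.0005 -0.001 0.0005 0.25; 0 0 0.83 0.0005 -0.001 0.0005 0.25; 0 0 0.88 0.0005 -0.001 0.0005 0.25"}}

```text
time: 12.05
ee_pos: [0.474, 0.0398, 0.1164]
eef_rot: [0.801, 0.599, 0.002, 0.003]
ft_force: [-4.3, -5.7, 27.0]
width: 0.022
grip_force: 20.9
```

>>> {"op": "play_rows", "data": {"increments": "0 0 0.05 0 0 0 0.25; 0 0 0.05 0 0 0 0.25"}}

```text
time: 12.25
ee_pos: [0.4738, 0.0397, 0.1164]
eef_rot: [0.814, 0.58, 0.001, 0.003]
ft_force: [-4.4, -7.1, 26.4]
width: 0.0218
grip_force: 33.9
```

```bash
python3 -c "
from bench import *
from h import *
goal(read_state(),(.473,.041,.1165),1.24)"
```

```text
psi 1.23808373608568 pos [0.4738 0.0397 0.1164] F [-4.4 -7.1 26.4] M [-1.55  1.05  1.26] t 12.25
turn [ 0.0059  0.0009 -0.0019] shift [ 0.0009 -0.0012 -0.0001] q [ 0.35  0.13 -0.56  1.95  0.08  1.07 -0.58]
```

The left latch is at its stop too, with 1.26 N m. I'll ease off, lift out and move aside.

>>> {"op": "play_rows", "data": {"increments": "0 0 -0.1 0 0 0 0.25; 0 0 -0.2 0 0 -0.01 0.25; 0 0 -0.22 0 0 -0.03 0.25; 0 0 -0.22 0 0 -0.07 0.25; 0 0 -0.22 0 0 -0.12 0.25; 0 0 -0.22 -0.03 0 -0.16 0.25; 0 0 -0.22 -0.08 0 -0.17 0.25; 0 0 -0.22 -0.13 0 -0.17 0.25"}}

```text
time: 13.05
ee_pos: [0.4298, -0.0821, 0.2858]
eef_rot: [0.745, 0.667, 0.001, 0.002]
ft_force: [1.5, -1.7, -0.8]
width: 0.0221
grip_force: 0.0
```

>>> {"op": "play_rows", "data": {"increments": "0 0 0 -0.05 0 0 0.25; 0 0 0 -0.1 0 0 0.25; 0 0 0 -0.15 0 0 0.25; 0 0 0 -0.2 0 0 0.25; 0 0 0 -0.2 0 0 0.25; 0 0 0 -0.2 0 0 0.25"}}

```text
time: 13.65
ee_pos: [0.4067, -0.2806, 0.283]
eef_rot: [0.746, 0.666, 0.0, -0.0]
ft_force: [-0.4, 0.5, 0.5]
width: 0.0219
grip_force: 0.0
```

```bash
python3 - <<'E'
from bench import *
import cv2,numpy as np
s=read_state();print(s["ee_pos"],s["time"],s["ft_force"])
o=[cv2.resize(camera(n)["color"][r0:r1,c0:c1,::-1],(400,370),interpolation=2) for n,(r0,r1,c0,c1) in(("top",(145,285,250,410)),("scene",(130,320,245,450)))]
cv2.imwrite("pics/fin.png",np.hstack(o))
E
```

```text
[ 0.40672044 -0.28061969  0.28298848] 13.65 [-0.36977573  0.54148152  0.45169317]
```

View pics/fin.png

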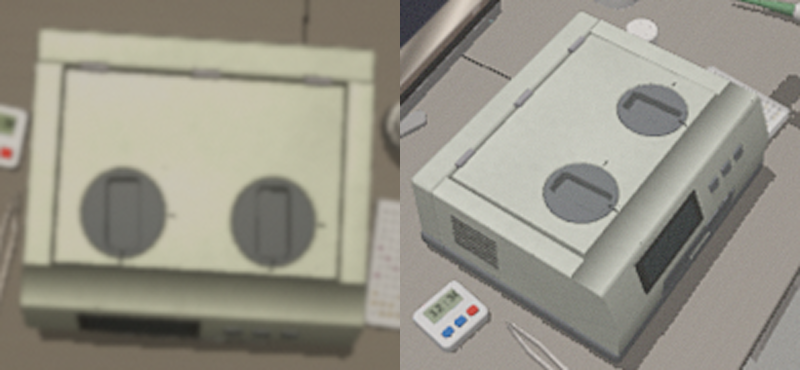

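Both slots, at (123,213) and (272,222), now lie along the reader's x, the hatch is flush and the things beside the reader are undisturbed. I'll hand the job in.

```bash
python3 -c "
from bench import *
print(close_job())"
```

```text
the job is handed in; nothing more can be done
None
```

The hatch is pushed shut and both latches are turned clockwise to their stops; the last pictures show it flush with nothing beside the reader moved, and I handed the job in at about 14 s of 61 with the gripper clear, though no verdict was returned.

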